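# Sort full cartons from empties by weight

## Task

Three identical sealed yellow cartons stand on the bench: one or two of them hold a heavy steel bushing, the rest came empty, and only the weight tells. Feel how heavy each one is, then stand the full ones upright in the blue bin and the empty ones upright in the brown cardboard tray, flat on its floor. Set the cartons down gently without dropping or tipping over any, and leave the spray can and the spanner where they are.

Things in the scene. Friction and masses are not known exactly. Their poses are not given: they have to be found in the camera images.
- carton_a: sealed yellow carton, 80 (its x) x 60 (its y) x 70 mm high, with a white paper tape strip along its top in x; origin at the centre of its underside, z up. Either empty (about 90 g) or full, holding one steel bushing hidden inside (450 to 700 g in all). All three look the same, and which are full changes every time, whatever the name
- carton_b: sealed yellow carton, 80 (its x) x 60 (its y) x 70 mm high, with a white paper tape strip along its top in x; origin at the centre of its underside, z up. Either empty (about 90 g) or full, holding one steel bushing hidden inside (450 to 700 g in all). All three look the same, and which are full changes every time, whatever the name
- carton_c: sealed yellow carton, 80 (its x) x 60 (its y) x 70 mm high, with a white paper tape strip along its top in x; origin at the centre of its underside, z up. Either empty (about 90 g) or full, holding one steel bushing hidden inside (450 to 700 g in all). All three look the same, and which are full changes every time, whatever the name
- blue_bin: blue plastic bin for full cartons: open tray, outside 216 (its x) x 136 (its y) mm, walls 3 mm thick and 40 mm high, floor 3 mm thick, fixed to the bench; origin at the centre of its underside, z up. It has room for two cartons end to end, their long sides along its x
- card_tray: brown cardboard tray for empty cartons: open tray, outside 216 (its x) x 136 (its y) mm, walls 3 mm thick and 40 mm high, floor 3 mm thick, fixed to the bench; origin at the centre of its underside, z up. It has room for two cartons end to end, their long sides along its x
- red_box: shut red bolt box, 90 x 70 x 85 mm high, fixed to the bench, not part of the job; origin at the centre of its underside
- spray_can: black and red spray can, 54 mm in diameter, 170 mm high, standing loose; not to be disturbed; origin at the centre of its underside
- spanner: steel spanner 190 mm long lying loose, along its x; not to be disturbed; origin under its middle
There are look-alikes about, which are no part of the job. What is shaped like the carton_b but black or pink is not meant.

How it is judged (in metres and radians):
At the end, for the whole second after the job is handed in: Full cartons (pressing on the floor with over 2.5 N) stand in the blue bin, empty ones in the cardboard tray: on the floor (underside within 12 mm of the tray's), centre within 80 mm (tray x) and 45 mm (tray y) of the tray's, upright within 0.12 rad, at rest (((x of carton_a in the frame of blue_bin between -0.08 and 0.08 m and y of carton_a in the frame of blue_bin between -0.045 and 0.045 m and z of carton_a in the frame of blue_bin below 0.012 m and contact force between carton_a and blue_bin above 2.5 N) or (x of carton_a in the frame of card_tray between -0.08 and 0.08 m and y of carton_a in the frame of card_tray between -0.045 and 0.045 m and z of carton_a in the frame of card_tray below 0.012 m and contact force between carton_a and card_tray below 2.5 N)) and angle between each of carton_a, carton_b, carton_c's own z axis and vertical below 0.12 rad and linear speed of each of carton_a, carton_b, carton_c below 0.03 m/s and ((x of carton_b in the frame of blue_bin between -0.08 and 0.08 m and y of carton_b in the frame of blue_bin between -0.045 and 0.045 m and z of carton_b in the frame of blue_bin below 0.012 m and contact force between carton_b and blue_bin above 2.5 N) or (x of carton_b in the frame of card_tray between -0.08 and 0.08 m and y of carton_b in the frame of card_tray between -0.045 and 0.045 m and z of carton_b in the frame of card_tray below 0.012 m and contact force between carton_b and card_tray below 2.5 N)) and ((x of carton_c in the frame of blue_bin between -0.08 and 0.08 m and y of carton_c in the frame of blue_bin between -0.045 and 0.045 m and z of carton_c in the frame of blue_bin below 0.012 m and contact force between carton_c and blue_bin above 2.5 N) or (x of carton_c in the frame of card_tray between -0.08 and 0.08 m and y of carton_c in the frame of card_tray between -0.045 and 0.045 m and z of carton_c in the frame of card_tray below 0.012 m and contact force between carton_c and card_tray below 2.5 N))); the robot touches nothing.
It fails at once if a carton is dropped or thrown (faster than 0.7 m/s while the fingers do not touch it) ((linear speed of carton_a above 0.7 m/s and contact force between carton_a and the fingers below 0.05 N) or (linear speed of carton_b above 0.7 m/s and contact force between carton_b and the fingers below 0.05 N) or (linear speed of carton_c above 0.7 m/s and contact force between carton_c and the fingers below 0.05 N)).
It fails at once if a carton is tipped over (tilted more than 0.8 rad) (angle between any of carton_a, carton_b, carton_c's own z axis and vertical above 0.8 rad).
It fails at once if the spray can or the spanner is disturbed (moved more than 25 mm) (distance of any of spray_can, spanner from where it was at the start of the episode above 0.025 m).
It also fails if it takes over 72 s, if anything falls off the work surface, if the arm or the gripper's body presses on something with over 40 N, if the wrist force passes 120 N, or if a joint passes its speed limit or range.

## Robot

A 6-joint arm with a two-finger parallel gripper is mounted at the origin on the work surface. World frame = base frame: x ahead of the robot, y to its left, z up, the work surface at z = 0. Lengths are in mm, angles in rad, forces in N, time in s.
With the tool pointing down it reaches from about 325 to 775 mm from the base axis. Payload 5.5 kg.
Tool frame: the origin (TCP) lies midway between the tips of the shut fingers; the grasp point (between the pads) lies 19 mm behind it; z points along the fingers, y is the line along which they close (so a half turn about z gives the same grasp; the last joint's range is limited). The gripper opens to 88 mm and grips with 3 to 60 N. Pads are 20 mm wide; open, the fingers measure 115 mm over their backs; the gripper's body (75 mm by 178 mm) begins 61 mm behind the grasp point.
Start: joints at [-1.224, 0.091, 1.231, -0, 1.82, -0.057], TCP at [235.75, -551.759, 192.431] pointing down, gripper open.
Joint ranges: [-2.87, 2.87], [-0.86, 2.18], [0.17, 2.46], [-1.51, 4.65], [0.06, 2.69], [-2.65, 2.65]. Speed limits (rad/s): [2.57, 2.57, 3.01, 3.14, 3.14, 3.14].

## Interface

Orientations are given as a unit quaternion [x, y, z, w].
In Python, from plant import robot gives the robot as it stands.
- The arm moves only by the tool send_rows, never from a script. Its argument "targets" is a list of rows, each a list of 7 numbers: the turn, a rotation vector about the world's x, y, z in units of 180 degrees (1.0 is 180 degrees), then the shift along the world's x, y, z in units of 500 mm (1.0 is 500 mm), then the opening, from 0 (shut) to 1 (fully open). A call has 1 to 10 rows; each row shifts and turns the commanded pose from where the row before left it; what a row does not reach is not made up. A row lasts 1/8 s, in which the tool goes at most 62.5 mm and 10.7 degrees, less where a joint would pass 70% of its speed; a pose out of reach is approached as far as the arm can. A call with a number of a shift or a turn outside -1 to 1 is refused whole. A call with a gripper value outside its range is refused whole. The fingers move at their own pace and stop on an object; "grip_force" is the grip in N (left out, the last holds). Time passes only in rows, so rows that do not move let the fingers close. It gives the time, the measured TCP pose, the force, the opening and the grip force at its end, in the units of the state.
- robot.sense(): the state, without advancing time (a new reading comes with each control period).
- robot.read_camera(name): name is "side" or "top"; returns the picture (480x640x3 uint8, blue, green, red); there is no depth.
- robot.camera_model(name): a dict with "K" (3x3 intrinsics, pixels), "k1" (the pictures are not rectified: a ray, as slopes to the right and down, at radius r is drawn at 1 + k1 r^2 times it, then the intrinsics apply), "world_from_camera" (4x4, takes a point from camera to world coordinates). Camera axes: x right, y up, looking along -z (the intrinsics and any distortion apply to the point x, -y, -z); pixel columns grow to the right and rows downward; lengths in mm; the calibration is good to about 2 mm. A picture is of the moment at which its call begins. camera_model takes no time and is no camera call.
- robot.sign_off(): hands the job in; it is judged then, once.
The state is a dict: "time_s": time; "qpos": joint angles; "dq": joint speeds; "effort": joint torques, N m; "position": TCP position; "eef_rot": TCP orientation; "contact_force": force on the tool from outside, world axes, zero at the start; "moment": the same for the moment, N m; "width": opening from 0.0 (shut) to 1.0 (fully open); "gripper_force": force on a finger pad.
Only numpy, scipy, OpenCV 4.12 (cv2) and the standard library are available. Lean on these libraries where they do the work, as an engineer would, in place of code of your own. Each camera call takes 0.05 s, during which the arm holds its last target. There are 200 camera calls.

## Working session

There is one attempt and no reset: what is moved stays moved. The work goes in short steps, Python scripts to look and compute and a tool call to move; the robot and the scene stay as the last step left them, time stands still between calls to the robot, and variables do not carry over. Pictures are saved under pics/ and viewed, at most 10 in all, crops included, and the job is handed in when it is done.

Besides the shell and the picture viewer there is one more tool, called after "Request:" by a JSON object that holds its "op" and its "data", one argument or row to a line. send_rows: Moves the arm, as the interface text tells. Shifts and turns lie within -1 to 1; 1 stands for 500 mm of shift or 180 degrees of turn. Its arguments: {"type":"object","properties":{"targets":{"type":"array"},"grip_force":{"type":"number"}},"required":["targets"]}

```bash
mkdir -p pics; ls
python3 - <<'E'
from plant import robot
import cv2
for n in("top","side"):
    cv2.imwrite(f"pics/{n}0.png",robot.read_camera(n)); m=robot.camera_model(n); print(n,m)
print(robot.sense())
E
```

```text
pics
top {'K': array([[435.16334844,   0.        , 315.17129743],
       [  0.        , 435.16334844, 237.53068533],
       [  0.        ,   0.        ,   1.        ]]), 'k1': -0.015988373998362608, 'world_from_camera': array([[ 1.47355453e-02,  9.97238448e-01, -7.27897057e-02,
         5.19710189e+02],
       [-9.99472541e-01,  1.25833247e-02, -2.99382683e-02,
        -1.19474036e+01],
       [-2.89396558e-02,  7.31924688e-02,  9.96897868e-01,
         7.87421953e+02],
       [ 0.00000000e+00,  0.00000000e+00,  0.00000000e+00,
         1.00000000e+00]])}
side {'K': array([[455.70702008,   0.        , 316.9748858 ],
       [  0.        , 455.70702008, 243.76963541],
       [  0.        ,   0.        ,   1.        ]]), 'k1': 0.02256518798097837, 'world_from_camera': array([[ 8.15735375e-01,  4.24676273e-01, -3.92716005e-01,
         2.63579262e+02],
       [-5.78351288e-01,  5.87972439e-01, -5.65507028e-01,
        -4.42754426e+02],
       [-9.25122947e-03,  6.88431895e-01,  7.25241987e-01,
         6.42541141e+02],
       [ 0.00000000e+00,  0.00000000e+00,  0.00000000e+00,
         1.00000000e+00]])}
{'time_s': 0.1, 'qpos': array([-1.22367582e+00,  9.17939784e-02,  1.23177981e+00, -2.20386545e-05,
        1.81977538e+00, -5.67201609e-02]), 'dq': array([-0.00183311, -0.00175002, -0.00295969, -0.00158288, -0.00032165,
        0.00127666]), 'effort': array([ 3.01945249e-03, -4.47854948e+01, -4.07570994e+01,  7.00970669e-02,
        2.84054142e-02, -1.22460056e-04]), 'position': array([ 235.64379426, -551.44593829,  191.40565544]), 'eef_rot': array([ 9.79683424e-01,  2.00548291e-01, -1.37644522e-04, -8.67466498e-04]), 'contact_force': array([-0.81319824, -0.29582829, -0.79990127]), 'moment': array([-0.01660282, -0.06246641,  0.01103864]), 'gripper_force': 0.0, 'width': 0.9969828315727517}
```

View pics/top0.png

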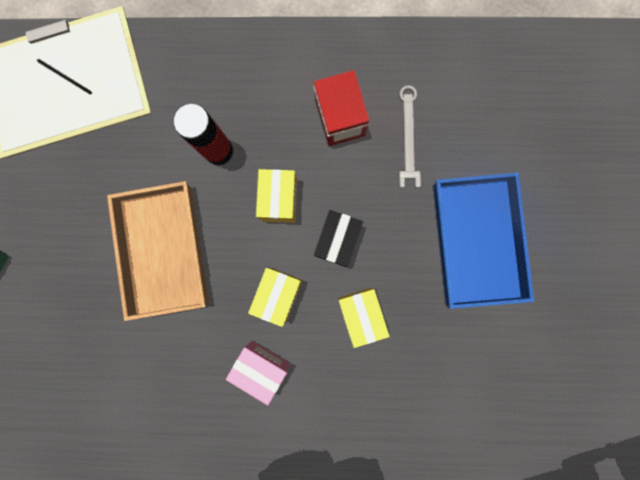

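View pics/side0.png

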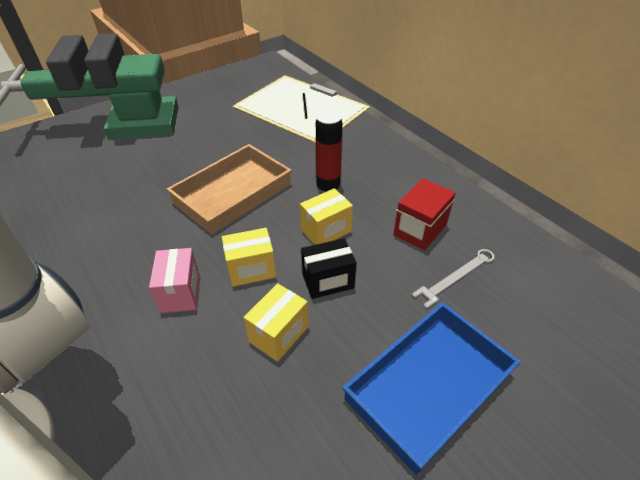

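The top view shows the yellow candidates at (276,194), (275,297) and (364,318). The black (339,239) and pink (258,374) boxes are look-alikes, and the yellow-rimmed clipboard (75,80) isn't a carton. The blue bin is at (484,240) and the brown tray at (157,251), with the can's base near (218,155). The side view agrees.

```bash
cat > h.py <<'E'
from plant import robot
import cv2, numpy as np
def toworld(name,pix,z):
    m=robot.camera_model(name);K=m["K"];T=m["world_from_camera"]
    D=np.array([m["k1"],0,0,0,0.])
    p=cv2.undistortPoints(np.float64(pix).reshape(-1,1,2),K,D)[:,0]
    d=np.c_[p[:,0],-p[:,1],-np.ones(len(p))]@T[:3,:3].T
    o=T[:3,3]; return (o+d*((z-o[2])/d[:,2])[:,None])[:,:2]
def rect(pts):
    (c,(w,h),a)=cv2.minAreaRect(np.float32(pts))
    if w<h: w,h,a=h,w,a+90
    return np.round(c,1),round(w,1),round(h,1),round((a+90)%180-90,1)  # long-axis angle, deg from world x
def blobs(mask,lo,hi):
    cs,_=cv2.findContours(mask,cv2.RETR_EXTERNAL,cv2.CHAIN_APPROX_NONE)
    return [c for c in cs if lo<cv2.contourArea(c)<hi]
def report(img):
    hsv=cv2.cvtColor(img,cv2.COLOR_BGR2HSV); k=np.ones((3,3),np.uint8)
    y=cv2.inRange(hsv,(24,90,165),(35,255,255)); w=cv2.inRange(hsv,(0,0,190),(180,60,255))
    m=y.copy()
    for c in blobs(cv2.morphologyEx(y|w,cv2.MORPH_CLOSE,k),1000,4000):
        f=np.zeros_like(y); cv2.drawContours(f,[c],-1,255,-1)
        if (y&f).sum()/f.sum()<.4: continue
        t=[q for q in blobs(w&f,100,2000)]
        print("carton px",c.mean((0,1)).round(),rect(toworld("top",c,70)),"tape",[rect(toworld("top",q,70)) for q in t])
    for n,lo,hi in(("blue",(100,120,30),(125,255,255)),("card",(8,70,70),(20,200,255))):
        for c in blobs(cv2.morphologyEx(cv2.inRange(hsv,lo,hi),cv2.MORPH_CLOSE,k),5000,20000):
            print(n,rect(toworld("top",c,40)),"corners z40",toworld("top",cv2.boxPoints(cv2.minAreaRect(c)),40).round().tolist())
E
python3 - <<'E'
from h import *
im=robot.read_camera("top"); report(im)
cv2.imwrite("pics/crop.png",cv2.resize(im[150:410,210:410],None,fx=2.3,fy=2.3))
print("can top",toworld("top",[[192,121]],170),"red",toworld("top",[[341,101]],85), "spanner",toworld("top",[[409,93],[410,180]],5))
print("black",toworld("top",[[341,237]],70),"pink",toworld("top",[[257,375]],70))
E
```

```text
carton px [364. 318.] (array([441.8, -71. ]), 81.4, 61.1, 18.4) tape [(array([441.6, -71.1]), 80.4, 14.5, 18.4)]
carton px [274. 297.] (array([473.8,  76.3]), 81.1, 61.3, -20.2) tape [(array([473.8,  76.1]), 80.6, 14.6, -20.1)]
carton px [275. 193.] (array([645.6,  78. ]), 81.0, 61.3, -1.7) tape [(array([645.3,  78.1]), 79.7, 14.7, -1.6)]
blue (array([ 574.2, -275.5]), 221.7, 147.7, 5.7) corners z40 [[677.0, -191.0], [694.0, -341.0], [472.0, -360.0], [454.0, -213.0]]
card (array([549.8, 285.9]), 224.6, 151.6, 10.7) corners z40 [[649.0, 385.0], [673.0, 232.0], [451.0, 191.0], [426.0, 339.0]]
can top [[733.98861255 189.96809613]] red [[798.38292324 -30.32641536]] spanner [[ 845.87763683 -157.37087622]
 [ 683.49991659 -158.76002961]]
black [[573.51044071 -33.05095061]] pink [[346.87568728 100.88086475]]
```

View pics/crop.png

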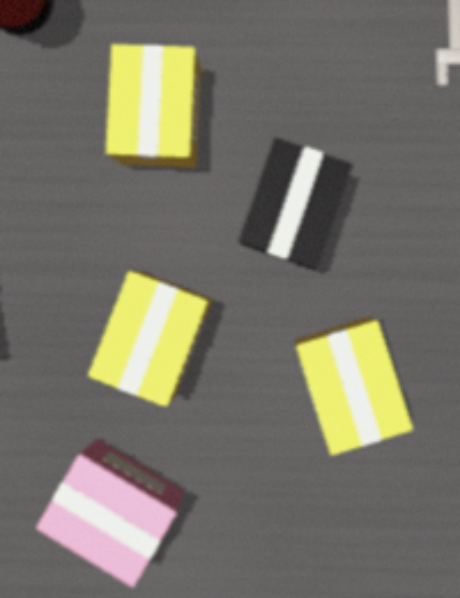

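Choice checked: the crop shows three yellow cartons with white tape, and their tops measure about 81 x 61 mm at z=70, so they are right. Next I'll refine the tray poses, using the far rim edge at z=40.

Run:
```python
from h import *
im=robot.read_camera("top");hsv=cv2.cvtColor(im,cv2.COLOR_BGR2HSV)
for n,lo,hi,s in(("blue",(100,120,30),(125,255,255),-1),("card",(8,70,70),(20,200,255),1)):
    c=blobs(cv2.morphologyEx(cv2.inRange(hsv,lo,hi),cv2.MORPH_CLOSE,np.ones((3,3),np.uint8)),5000,20000)[0]
    q=cv2.approxPolyDP(cv2.convexHull(c),6,True)[:,0]; print(n,q.tolist())
    q=np.array(sorted(q.tolist(),key=lambda p:p[0]*s)) # far-side first
    f=toworld("top",q[:2],40); nr=toworld("top",q[-2:],0); nr40=toworld("top",q[-2:],40)
    for e,l in((f,"far40"),(nr,"near0"),(nr40,"near40")):
        e=e[e[:,0].argsort()];d=e[1]-e[0];L=np.hypot(*d);d/=L
        sg=s if l!="far40" else -s
        nv=np.array([-d[1],d[0]])*sg
        print(l,"len",L.round(1),"ang",np.degrees(np.arctan2(d[1],d[0])).round(1),"centre",(e.mean(0)+68*nv).round(1))
```

```text
blue [[518, 173], [533, 301], [450, 308], [436, 180]]
far40 len 219.8 ang 5.5 centre [ 574.4 -280.7]
near0 len 231.8 ang 5.8 centre [ 576.6 -286.3]
near40 len 220.1 ang 5.8 centre [ 574.1 -275.8]
card [[186, 181], [208, 303], [124, 320], [107, 195]]
far40 len 221.5 ang 10.6 centre [548.7 292.3]
near0 len 228.4 ang 12.3 centre [553.1 294.7]
near40 len 216.8 ang 12.3 centre [550.7 282.5]
```

Request:
{"op": "send_rows", "data": {
  "targets": [
    [0,0,-0.0026,0.0412,0.0962,-0.0144,1],
    [0,0,-0.0026,0.0412,0.0962,-0.0144,1],
    [0,0,-0.0026,0.0412,0.0962,-0.0144,1],
    [0,0,-0.0026,0.0412,0.0962,-0.0144,1],
    [0,0,-0.0026,0.0412,0.0962,-0.0144,1],
    [0,0,-0.0026,0.0412,0.0962,-0.0144,1],
    [0,0,-0.0026,0.0412,0.0962,-0.0144,1],
    [0,0,-0.0026,0.0412,0.0962,-0.0144,1],
    [0,0,-0.0026,0.0412,0.0962,-0.0144,1],
    [0,0,-0.0026,0.0412,0.0962,-0.0144,1]
  ],
  "grip_force": 25
}}

```text
time_s: 1.45
position: [442.1, -69.1, 120.2]
eef_rot: [0.987, 0.16, 0.0, 0.0]
contact_force: [0.8, 0.2, -0.0]
width: 1.001
gripper_force: 0.0
```

Request:
{"op": "send_rows", "data": {
  "targets": [
    [0,0,0,0,0,-0.05,1],
    [0,0,0,0,0,-0.05,1],
    [0,0,0,0,0,-0.05,1],
    [0,0,0,0,0,-0.04,1],
    [0,0,0,0,0,0,1],
    [0,0,0,0,0,0,0],
    [0,0,0,0,0,0,0],
    [0,0,0,0,0,0,0],
    [0,0,0,0,0,0,0],
    [0,0,0,0,0,0,0]
  ]
}}

```text
time_s: 2.7
position: [442.2, -70.9, 26.2]
eef_rot: [0.987, 0.16, 0.001, 0.0]
contact_force: [-1.2, -0.9, 4.3]
width: 0.68
gripper_force: 25.0
```

Request:
{"op": "send_rows", "data": {
  "targets": [
    [0,0,0,0,0,0.01,0],
    [0,0,0,0,0,0.02,0],
    [0,0,0,0,0,0.04,0],
    [0,0,0,0,0,0.05,0],
    [0,0,0,0,0,0.04,0],
    [0,0,0,0,0,0.02,0],
    [0,0,0,0,0,0,0],
    [0,0,0,0,0,0,0],
    [0,0,0,0,0,0,0]
  ]
}}

```text
time_s: 3.82
position: [441.2, -70.6, 114.3]
eef_rot: [0.987, 0.16, -0.001, -0.0]
contact_force: [-0.4, -0.1, -2.2]
width: 0.681
gripper_force: 25.0
```

Request:
{"op": "send_rows", "data": {
  "targets": [
    [0,0,0,0,0,0,0],
    [0,0,0,0,0,0,0]
  ]
}}

```text
time_s: 4.08
position: [441.6, -70.7, 115.1]
eef_rot: [0.987, 0.16, -0.0, -0.0]
contact_force: [-0.2, -0.5, -1.4]
width: 0.681
gripper_force: 25.0
```

Request:
{"op": "send_rows", "data": {
  "targets": [
    [0,0,0,0,0,0,0]
  ]
}}

```text
time_s: 4.2
position: [441.7, -70.7, 115.3]
eef_rot: [0.987, 0.16, -0.0, -0.0]
contact_force: [0.8, 0.2, -0.8]
width: 0.681
gripper_force: 25.0
```

Request:
{"op": "send_rows", "data": {
  "targets": [
    [0,0,0,0,0,0,0]
  ]
}}

```text
time_s: 4.32
position: [441.8, -70.8, 115.5]
eef_rot: [0.987, 0.16, 0.0, 0.0]
contact_force: [-0.1, 0.2, -1.2]
width: 0.683
gripper_force: 25.0
```

Request:
{"op": "send_rows", "data": {
  "targets": [
    [0,0,0,0,0,0,0]
  ]
}}

```text
time_s: 4.45
position: [441.8, -70.8, 115.5]
eef_rot: [0.987, 0.16, 0.0, 0.0]
contact_force: [0.4, -0.1, -1.5]
width: 0.68
gripper_force: 25.0
```

Carton 1 reads about 1.2 N, so it is empty and goes to the cardboard tray, near slot (504,283).

Request:
{"op": "send_rows", "data": {
  "targets": [
    [0,0,-0.0044,0.0062,0.0354,0,0],
    [0,0,-0.0044,0.0125,0.0707,0,0],
    [0,0,-0.0044,0.0125,0.0707,0,0],
    [0,0,-0.0044,0.0125,0.0707,0,0],
    [0,0,-0.0044,0.0125,0.0707,0,0],
    [0,0,-0.0044,0.0125,0.0707,0,0],
    [0,0,-0.0044,0.0125,0.0707,0,0],
    [0,0,-0.0044,0.0125,0.0707,0,0],
    [0,0,-0.0044,0.0125,0.0707,0,0],
    [0,0,-0.0044,0.0125,0.0707,0,0]
  ]
}}

```text
time_s: 5.7
position: [501.2, 266.3, 115.4]
eef_rot: [0.996, 0.092, 0.0, 0.0]
contact_force: [0.3, 0.1, 0.0]
width: 0.682
gripper_force: 25.0
```

Request:
{"op": "send_rows", "data": {
  "targets": [
    [0,0,0,0.0062,0.0354,0,0],
    [0,0,0,0,0,0,0],
    [0,0,0,0,0,0,0],
    [0,0,0,0,0,0,0]
  ]
}}

```text
time_s: 6.2
position: [504.3, 281.7, 115.7]
eef_rot: [0.996, 0.091, 0.0, 0.0]
contact_force: [0.1, 0.1, -1.2]
width: 0.68
gripper_force: 25.0
```

Run:
```python
from h import *
cv2.imwrite("pics/t1.png",robot.read_camera("top")[120:420,60:460])
```

```text
(no output)
```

View pics/t1.png

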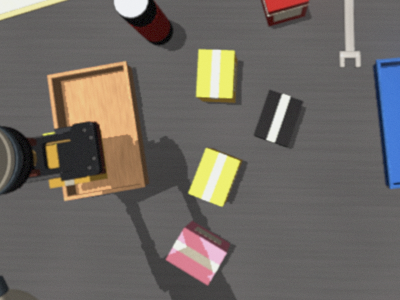

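The carton hangs over the tray's near half (crop (70,155)), clear of the walls. Lowering it now.

Request:
{"op": "send_rows", "data": {
  "targets": [
    [0,0,0,0,0,-0.05,0],
    [0,0,0,0,0,-0.05,0],
    [0,0,0,0,0,-0.03,0],
    [0,0,0,0,0,-0.02,0],
    [0,0,0,0,0,-0.012,0],
    [0,0,0,0,0,-0.006,0],
    [0,0,0,0,0,-0.004,0],
    [0,0,0,0,0,-0.002,0],
    [0,0,0,0,0,0,0],
    [0,0,0,0,0,0,0]
  ]
}}

```text
time_s: 7.5
position: [504.5, 282.9, 29.2]
eef_rot: [0.996, 0.092, 0.0, -0.0]
contact_force: [-1.1, -1.6, 3.9]
width: 0.679
gripper_force: 25.0
```

Request:
{"op": "send_rows", "data": {
  "targets": [
    [0,0,0,0,0,0,0.82],
    [0,0,0,0,0,0,0.82],
    [0,0,0,0,0,0,0.82],
    [0,0,0,0,0,0.02,0.82],
    [0,0,0,0,0,0.04,0.82],
    [0,0,0,0,0,0.06,0.82],
    [0,0,0,0,0,0.06,0.82]
  ]
}}

```text
time_s: 8.38
position: [504.5, 283.0, 121.2]
eef_rot: [0.996, 0.092, 0.001, -0.0]
contact_force: [0.0, 0.6, -0.3]
width: 0.82
gripper_force: 0.0
```

Run:
```python
from h import *
report(robot.read_camera("top"))
```

```text
carton px [274. 297.] (array([473.8,  76.3]), 81.0, 61.1, -20.4) tape [(array([473.8,  76.1]), 80.6, 14.6, -20.1)]
carton px [275. 193.] (array([645.5,  78. ]), 80.9, 61.2, -1.7) tape [(array([645.3,  78.1]), 79.7, 14.7, -1.7)]
blue (array([ 574.2, -275.5]), 221.7, 147.7, 5.7) corners z40 [[677.0, -191.0], [695.0, -341.0], [472.0, -360.0], [454.0, -213.0]]
card (array([549.8, 285.9]), 224.6, 151.5, 10.6) corners z40 [[649.0, 385.0], [673.0, 232.0], [451.0, 190.0], [426.0, 339.0]]
```

Request:
{"op": "send_rows", "data": {
  "targets": [
    [0,0,-0.0213,-0.0076,-0.0517,0,1],
    [0,0,-0.0213,-0.0076,-0.0517,0,1],
    [0,0,-0.0213,-0.0076,-0.0517,0,1],
    [0,0,-0.0213,-0.0076,-0.0517,0,1],
    [0,0,-0.0213,-0.0076,-0.0517,0,1],
    [0,0,-0.0213,-0.0076,-0.0517,0,1],
    [0,0,-0.0213,-0.0076,-0.0517,0,1],
    [0,0,-0.0213,-0.0076,-0.0517,0,1],
    [0,0,0,0,0,0,1],
    [0,0,0,0,0,0,1]
  ]
}}

```text
time_s: 9.68
position: [474.1, 76.5, 119.0]
eef_rot: [0.985, -0.174, 0.0, -0.0]
contact_force: [-0.5, -1.0, 0.4]
width: 0.998
gripper_force: 0.0
```

Request:
{"op": "send_rows", "data": {
  "targets": [
    [0,0,0,0,0,-0.05,1],
    [0,0,0,0,0,-0.05,1],
    [0,0,0,0,0,-0.05,1],
    [0,0,0,0,0,-0.036,1],
    [0,0,0,0,0,0,1],
    [0,0,0,0,0,0,0],
    [0,0,0,0,0,0,0],
    [0,0,0,0,0,0,0],
    [0,0,0,0,0,0,0],
    [0,0,0,0,0,0,0]
  ]
}}

```text
time_s: 10.92
position: [474.2, 75.8, 26.2]
eef_rot: [0.985, -0.175, 0.001, -0.0]
contact_force: [-1.3, -1.7, 4.7]
width: 0.681
gripper_force: 25.0
```

Request:
{"op": "send_rows", "data": {
  "targets": [
    [0,0,0,0,0,0.01,0],
    [0,0,0,0,0,0.02,0],
    [0,0,0,0,0,0.04,0],
    [0,0,0,0,0,0.05,0],
    [0,0,0,0,0,0.04,0],
    [0,0,0,0,0,0.02,0],
    [0,0,0,0,0,0,0],
    [0,0,0,0,0,0,0],
    [0,0,0,0,0,0,0],
    [0,0,0,0,0,0,0]
  ]
}}

```text
time_s: 12.18
position: [473.5, 76.0, 114.7]
eef_rot: [0.985, -0.175, -0.001, 0.0]
contact_force: [0.3, -0.3, -6.8]
width: 0.685
gripper_force: 25.0
```

Request:
{"op": "send_rows", "data": {
  "targets": [
    [0,0,0,0,0,0,0],
    [0,0,0,0,0,0,0]
  ]
}}

```text
time_s: 12.42
position: [473.8, 76.0, 115.3]
eef_rot: [0.985, -0.175, -0.0, 0.0]
contact_force: [-0.4, -0.5, -5.8]
width: 0.688
gripper_force: 25.0
```

Request:
{"op": "send_rows", "data": {
  "targets": [
    [0,0,0,0,0,0,0]
  ]
}}

```text
time_s: 12.55
position: [473.8, 76.0, 115.5]
eef_rot: [0.985, -0.175, 0.0, -0.0]
contact_force: [0.4, 0.1, -6.6]
width: 0.68
gripper_force: 25.0
```

Carton 2 reads about 6.2 N, so it is full and goes to the blue bin, near slot (529,-285).

Request:
{"op": "send_rows", "data": {
  "targets": [
    [0,0,0.0143,0.0055,-0.0361,0,0],
    [0,0,0.0143,0.011,-0.0722,0,0],
    [0,0,0.0143,0.011,-0.0722,0,0],
    [0,0,0.0143,0.011,-0.0722,0,0],
    [0,0,0.0143,0.011,-0.0722,0,0],
    [0,0,0.0143,0.011,-0.0722,0,0],
    [0,0,0.0143,0.011,-0.0722,0,0],
    [0,0,0.0143,0.011,-0.0722,0,0],
    [0,0,0.0143,0.011,-0.0722,0,0],
    [0,0,0.0143,0.011,-0.0722,0,0]
  ],
  "grip_force": 35
}}

```text
time_s: 13.8
position: [526.2, -268.2, 115.3]
eef_rot: [0.999, 0.05, -0.0, -0.0]
contact_force: [-0.8, 0.3, -6.0]
width: 0.682
gripper_force: 35.0
```

Request:
{"op": "send_rows", "data": {
  "targets": [
    [0,0,0,0.0055,-0.0361,0,0],
    [0,0,0,0,0,0,0],
    [0,0,0,0,0,0,0],
    [0,0,0,0,0,0,0]
  ]
}}

```text
time_s: 14.3
position: [529.0, -284.0, 115.6]
eef_rot: [0.999, 0.049, 0.0, -0.0]
contact_force: [-0.6, 0.5, -6.5]
width: 0.679
gripper_force: 35.0
```

Run:
```python
from h import *
im=robot.read_camera("top");report(im)
cv2.imwrite("pics/t2.png",im)
```

```text
carton px [149. 276.] (array([503.9, 284.9]), 81.8, 61.4, 10.5) tape [(array([503.8, 284.9]), 81.7, 14.1, 10.4)]
carton px [275. 193.] (array([645.5,  78. ]), 80.9, 61.2, -1.7) tape [(array([645.3,  78.1]), 79.8, 14.7, -2.0)]
blue (array([ 574. , -275.3]), 222.2, 147.8, 5.8) corners z40 [[677.0, -191.0], [695.0, -341.0], [471.0, -360.0], [454.0, -213.0]]
card (array([549.7, 285.9]), 224.6, 151.6, 10.7) corners z40 [[649.0, 385.0], [673.0, 232.0], [451.0, 190.0], [426.0, 339.0]]
```

View pics/t2.png

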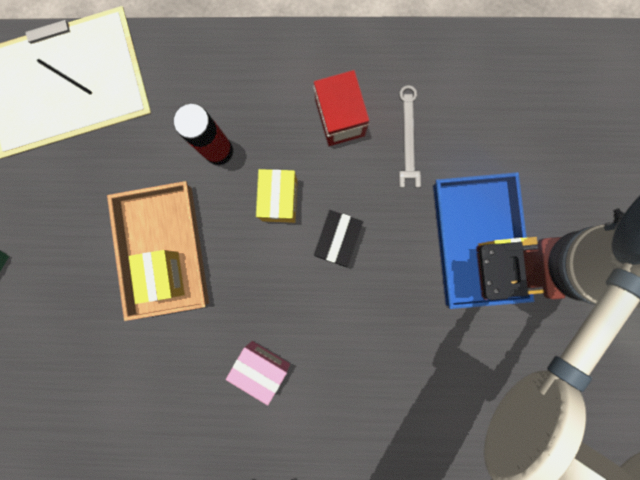

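Carton 1 stands in the tray (149,276), at the expected place and yaw. Carton 2 is held over the near half of the blue bin (505,268). Lowering it.

Request:
{"op": "send_rows", "data": {
  "targets": [
    [0,0,0,0,0,-0.05,0],
    [0,0,0,0,0,-0.05,0],
    [0,0,0,0,0,-0.03,0],
    [0,0,0,0,0,-0.02,0],
    [0,0,0,0,0,-0.012,0],
    [0,0,0,0,0,-0.006,0],
    [0,0,0,0,0,-0.004,0],
    [0,0,0,0,0,-0.002,0],
    [0,0,0,0,0,0,0],
    [0,0,0,0,0,0,0]
  ]
}}

```text
time_s: 15.6
position: [529.1, -285.2, 29.3]
eef_rot: [0.999, 0.049, 0.0, 0.0]
contact_force: [-1.7, -0.5, -1.6]
width: 0.679
gripper_force: 35.0
```

Request:
{"op": "send_rows", "data": {
  "targets": [
    [0,0,0,0,0,-0.002,0],
    [0,0,0,0,0,0,0.82],
    [0,0,0,0,0,0,0.82],
    [0,0,0,0,0,0,0.82],
    [0,0,0,0,0,0.02,0.82],
    [0,0,0,0,0,0.04,0.82],
    [0,0,0,0,0,0.06,0.82],
    [0,0,0,0,0,0.06,0.82],
    [0,0,0,0,0,0,0.82]
  ],
  "grip_force": 25
}}

```text
time_s: 16.73
position: [530.6, -286.1, 122.4]
eef_rot: [0.999, 0.049, 0.003, 0.002]
contact_force: [-0.0, 0.1, 0.1]
width: 0.82
gripper_force: 0.0
```

Request:
{"op": "send_rows", "data": {
  "targets": [
    [0,0,-0.0041,0.0233,0.0726,0,1],
    [0,0,-0.0041,0.0233,0.0726,0,1],
    [0,0,-0.0041,0.0233,0.0726,0,1],
    [0,0,-0.0041,0.0233,0.0726,0,1],
    [0,0,-0.0041,0.0233,0.0726,0,1],
    [0,0,-0.0041,0.0233,0.0726,0,1],
    [0,0,-0.0041,0.0233,0.0726,0,1],
    [0,0,-0.0041,0.0233,0.0726,0,1],
    [0,0,-0.0041,0.0233,0.0726,0,1],
    [0,0,-0.0041,0.0233,0.0726,0,1]
  ]
}}

```text
time_s: 17.98
position: [645.1, 79.2, 116.2]
eef_rot: [1.0, -0.016, -0.001, 0.0]
contact_force: [0.7, -0.5, -0.1]
width: 1.0
gripper_force: 0.0
```

Request:
{"op": "send_rows", "data": {
  "targets": [
    [0,0,0,0,0,0,1],
    [0,0,0,0,0,0,1],
    [0,0,0,0,0,0,1]
  ]
}}

```text
time_s: 18.35
position: [645.1, 76.8, 117.2]
eef_rot: [1.0, -0.016, -0.0, 0.0]
contact_force: [-0.4, -0.3, 0.6]
width: 1.001
gripper_force: 0.0
```

Run:
```python
from h import *
im=robot.read_camera("top");report(im)
s=robot.sense();print(s["position"],s["eef_rot"])
cv2.imwrite("pics/s3.png",robot.read_camera("side"))
```

```text
carton px [496. 266.] (array([ 528.6, -285.9]), 81.2, 61.3, 5.7) tape [(array([ 528.6, -286.3]), 81.2, 14.2, 5.8)]
blue (array([ 574.1, -275.3]), 221.8, 147.7, 5.8) corners z40 [[677.0, -191.0], [694.0, -341.0], [472.0, -360.0], [454.0, -213.0]]
[645.14371353  76.80168693 117.43090575] [ 9.99868903e-01 -1.61914698e-02 -2.59089775e-05  1.13318214e-04]
```

View pics/s3.png

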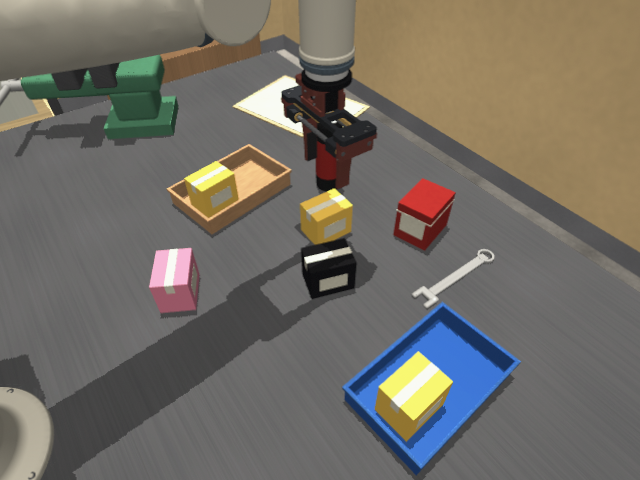

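Carton 2 stands in the blue bin (413,395) and carton 1 in the tray (212,187). The gripper is above carton 3 (326,216), clear of the can. Grasping and weighing it.

Request:
{"op": "send_rows", "data": {
  "targets": [
    [0,0,0,0,0.002,-0.05,1],
    [0,0,0,0,0,-0.05,1],
    [0,0,0,0,0,-0.05,1],
    [0,0,0,0,0,-0.033,1],
    [0,0,0,0,0,0,1],
    [0,0,0,0,0,0,0],
    [0,0,0,0,0,0,0],
    [0,0,0,0,0,0,0],
    [0,0,0,0,0,0,0],
    [0,0,0,0,0,0,0]
  ]
}}

```text
time_s: 19.7
position: [645.8, 78.9, 26.9]
eef_rot: [1.0, -0.016, 0.001, 0.0]
contact_force: [0.2, -0.9, 3.2]
width: 0.68
gripper_force: 25.0
```

Request:
{"op": "send_rows", "data": {
  "targets": [
    [0,0,0,0,0,0.01,0],
    [0,0,0,0,0,0.02,0],
    [0,0,0,0,0,0.04,0],
    [0,0,0,0,0,0.05,0],
    [0,0,0,0,0,0.04,0],
    [0,0,0,0,0,0.02,0],
    [0,0,0,0,0,0,0],
    [0,0,0,0,0,0,0],
    [0,0,0,0,0,0,0],
    [0,0,0,0,0,0,0]
  ]
}}

```text
time_s: 20.95
position: [645.0, 79.0, 115.1]
eef_rot: [1.0, -0.016, -0.001, 0.0]
contact_force: [-0.2, 0.1, -0.9]
width: 0.674
gripper_force: 25.0
```

Request:
{"op": "send_rows", "data": {
  "targets": [
    [0,0,0,0,0,0,0],
    [0,0,0,0,0,0,0]
  ]
}}

```text
time_s: 21.2
position: [645.3, 79.0, 115.8]
eef_rot: [1.0, -0.015, -0.0, 0.0]
contact_force: [0.3, 0.5, -1.2]
width: 0.678
gripper_force: 25.0
```

Request:
{"op": "send_rows", "data": {
  "targets": [
    [0,0,0,0,0,0,0]
  ]
}}

```text
time_s: 21.32
position: [645.3, 79.0, 116.0]
eef_rot: [1.0, -0.015, 0.0, -0.0]
contact_force: [1.0, -0.1, -0.9]
width: 0.681
gripper_force: 25.0
```

Carton 3 reads about 1 N, so it is empty and goes to the tray's far slot (595,300).

Request:
{"op": "send_rows", "data": {
  "targets": [
    [0,0,0.0076,-0.0065,0.0285,0,0],
    [0,0,0.0076,-0.0125,0.055,0,0],
    [0,0,0.0076,-0.0125,0.055,0,0],
    [0,0,0.0076,-0.0125,0.055,0,0],
    [0,0,0.0076,-0.0125,0.055,0,0],
    [0,0,0.0076,-0.0125,0.055,0,0],
    [0,0,0.0076,-0.0125,0.055,0,0],
    [0,0,0.0076,-0.0125,0.055,0,0],
    [0,0,0.0076,-0.0065,0.0285,0,0],
    [0,0,0,0,0,0,0]
  ]
}}

```text
time_s: 22.58
position: [594.6, 301.1, 115.9]
eef_rot: [0.996, 0.093, -0.0, 0.0]
contact_force: [0.5, -0.6, -0.7]
width: 0.68
gripper_force: 25.0
```

Request:
{"op": "send_rows", "data": {
  "targets": [
    [0,0,0,0,0,0,0],
    [0,0,0,0,0,0,0],
    [0,0,0,0,0,0,0]
  ]
}}

```text
time_s: 22.95
position: [595.4, 299.2, 116.0]
eef_rot: [0.996, 0.091, 0.0, 0.0]
contact_force: [-1.0, -0.4, 0.3]
width: 0.68
gripper_force: 25.0
```

Request:
{"op": "send_rows", "data": {
  "targets": [
    [0,0,0,0,0,-0.05,0],
    [0,0,0,0,0,-0.05,0],
    [0,0,0,0,0,-0.03,0],
    [0,0,0,0,0,-0.02,0],
    [0,0,0,0,0,-0.012,0],
    [0,0,0,0,0,-0.006,0],
    [0,0,0,0,0,-0.004,0],
    [0,0,0,0,0,-0.001,0],
    [0,0,0,0,0,0,0],
    [0,0,0,0,0,0,0]
  ]
}}

```text
time_s: 24.2
position: [595.2, 300.1, 29.9]
eef_rot: [0.996, 0.092, 0.0, -0.0]
contact_force: [-0.9, -0.2, 1.1]
width: 0.683
gripper_force: 25.0
```

Request:
{"op": "send_rows", "data": {
  "targets": [
    [0,0,0,0,0,-0.001,0],
    [0,0,0,0,0,0,0.82],
    [0,0,0,0,0,0,0.82],
    [0,0,0,0,0,0,0.82],
    [0,0,0,0,0,0.02,0.82],
    [0,0,0,0,0,0.04,0.82],
    [0,0,0,0,0,0.06,0.82],
    [0,0,0,0,0,0.06,0.82],
    [0,0,0,0,0,0.06,0.82]
  ]
}}

```text
time_s: 25.32
position: [595.3, 300.1, 152.2]
eef_rot: [0.996, 0.092, 0.001, -0.0]
contact_force: [1.1, -0.3, -0.6]
width: 0.82
gripper_force: 0.0
```

Request:
{"op": "send_rows", "data": {
  "targets": [
    [0,0,0,-0.05,-0.07,0,0.82],
    [0,0,0,-0.05,-0.07,0,0.82],
    [0,0,0,-0.05,-0.07,0,0.82],
    [0,0,0,-0.05,-0.07,0,0.82],
    [0,0,0,-0.05,-0.07,0,0.82],
    [0,0,0,-0.05,-0.07,0,0.82],
    [0,0,0,0,-0.07,0,0.82],
    [0,0,0,0,0,0,0.82],
    [0,0,0,0,0,0,0.82]
  ]
}}

```text
time_s: 26.45
position: [445.4, 55.4, 150.2]
eef_rot: [0.996, 0.092, 0.001, -0.0]
contact_force: [0.9, -0.2, -0.9]
width: 0.818
gripper_force: 0.0
```

Run:
```python
from h import *
im=robot.read_camera("top");report(im)
cv2.imwrite("pics/t4.png",im)
```

```text
carton px [149. 276.] (array([503.9, 285. ]), 81.9, 61.4, 10.5) tape [(array([503.8, 284.9]), 81.7, 14.0, 10.4)]
carton px [496. 266.] (array([ 528.6, -285.9]), 81.2, 61.3, 5.7) tape [(array([ 528.6, -286.3]), 81.2, 14.2, 5.8)]
carton px [142. 222.] (array([595.6, 302.2]), 81.9, 61.5, 10.7) tape [(array([595.8, 302.3]), 80.5, 14.1, 10.5)]
blue (array([ 574.2, -275.4]), 221.8, 147.8, 5.7) corners z40 [[677.0, -191.0], [694.0, -341.0], [472.0, -360.0], [454.0, -213.0]]
card (array([549.7, 286. ]), 224.7, 151.5, 10.6) corners z40 [[649.0, 385.0], [673.0, 232.0], [451.0, 190.0], [426.0, 339.0]]
```

View pics/t4.png

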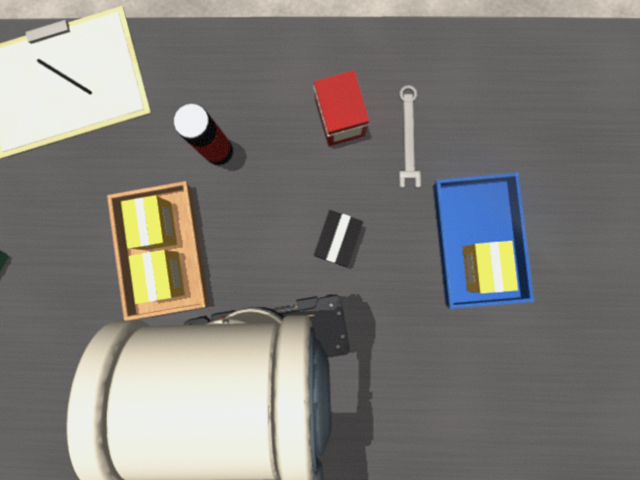

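The tray holds two upright cartons (142,222 and 149,276) and the bin holds one (496,266). The can and spanner are where they started, and the arm is clear. Handing in.

```bash
python3 -c "
from plant import robot
print(robot.sign_off())"
```

```text
the job is handed in; nothing more can be done
None
```

I handed the job in at about 26.5 s: the one full carton (about 6.2 N) stands in the blue bin, the two empty ones (about 1 N each) stand in the cardboard tray, and the can and spanner were not moved; the sign-off returned no verdict.

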